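Lift a clean cap off the pocket scale with the tongs

ROBOT

A 6-joint arm with a two-finger parallel gripper is mounted at the origin on a cart in front of the work surface, level with it; the furniture and walls round the work are solid. World frame = base frame: x ahead of the robot, y to its left, z up, the work surface at z = 0. Lengths are in m, angles in rad, forces in N, time in s.
With the tool pointing down it reaches from about 0.375 to 0.975 m from the base axis. Payload 3.8 kg.
Tool frame: the origin (TCP) lies midway between the tips of the shut fingers; the grasp point (between the pads) lies 19 mm behind it; z points along the fingers, y is the line along which they close (so a half turn about z gives the same grasp; the last joint's range is limited). The gripper opens to 88 mm and grips with 3 to 60 N. Pads are 18 mm wide; open, the fingers measure 123 mm over their backs; the gripper's body (75 mm by 187 mm) begins 45 mm behind the grasp point.
Start: joints at [-1.18, 0.264, 1.604, -0, 1.274, -0.037], TCP at [0.28, -0.614, 0.239] pointing down, gripper open.
Joint ranges: [-2.63, 2.63], [-0.94, 2.18], [0.31, 2.57], [-1.31, 4.45], [0, 2.66], [-2.55, 2.55]. Speed limits (rad/s): [2.57, 2.57, 3.14, 3.14, 3.14, 3.14].

INTERFACE

Orientations are given as a rotation vector (axis times angle).
In Python, from cell import manip, inverse_kinematics, cams, order gives the robot as it stands. Calls block until the motion is done:
- manip.move_pose(position, orientation): joint-space move of the TCP to a pose.
- manip.move_linear(position, rate=0.15, rot=None): straight line of the TCP; rot=None keeps the orientation; rate is the mean speed in m/s.
- manip.set_joints(angles): joint-space move.
- manip.set_gripper(opening, force=None): finger opening in m; force is the grip in N (None keeps the last); returns when the fingers have stopped.
- manip.dwell(seconds).
- inverse_kinematics(position, orientation): joint angles nearest the present ones, or None.
- manip.state(): the state.
- cams.capture(name): name is "scene" or "top" or "wrist"; returns a dict with "image" (384x512x3 uint8, blue, green, red), "z_map" (384x512 float32, m along the optical axis (not along the pixel's ray), 0 where there is no reading), "intrinsics" (3x3 intrinsics, pixels), "position" and "orientation" of the camera in the world; the wrist camera has in their place "T_tool_cam" (4x4, takes a point from camera to tool coordinates, whose origin is the TCP and whose axes are the flange's). Camera axes: x right, y down, z forward; pixel columns grow to the right and rows downward; lengths in m; the calibration is good to about 2 mm. A picture is of the moment at which its call begins: read the wrist's pose just before it.
A pose or a line that the arm cannot do raises manip.IKError and nothing moves.
- order.close_job(): hands the job in; it is judged then, once.
The state is a dict: "clock": time; "joint_pos": joint angles; "joint_velocities": joint speeds; "tau": joint torques, N m; "tool_pos": TCP position; "tcp_rot": TCP orientation; "contact_force": force on the tool from outside, world axes, zero at the start; "moment": the same for the moment, N m; "gripper_width": finger opening in m; "grasp_force": force on a finger pad.
Only numpy, scipy, OpenCV 4.12 (cv2) and the standard library are available. Lean on these libraries where they do the work, as an engineer would, in place of code of your own. Each camera call takes 0.05 s, during which the arm holds its last target. There are 200 camera calls.

TASK

The white cap that has just been weighed must stay clean: take the scissor tongs out of their holder, close the jaws on the cap standing on the pocket scale, lift it and hold it upright in the tongs, at least 12 cm above the counter. Finish while holding it up like that, with the tongs still in the gripper; never touch the cap with the gripper itself. Leave the scale and the other things on the counter where they are.

Things in the scene. Friction and masses are not known exactly. Their poses are not given: they have to be found in the camera images.
- holder: Grey open-topped box with a bright wire rim, fixed to the counter, in which the tongs stand: outside 46 (x) by 92 (y) mm and 50 mm tall on a base plate 60 by 108 by 5 mm; inner well 34 by 80 mm, its floor 6 mm above the counter. Origin: centre of the underside; z up, y along the long side.
- tongs: Loose steel scissor tongs with black handle panels, 150 mm tall, 0.11 kg, standing upright in the holder with the jaws down. Origin: midway between the jaws at the lower end of the open jaws; z runs up to the handles, y is the line along which handles and jaws close. Pivot bolt at z = 81 mm.
- tongs_grip (a point): Point between the two black handle panels, 131 mm above the tongs' origin, the height to grip them from above along y. Panels: z = 110 to 150 mm, 16 mm wide (x), 56 mm over their outsides here when open (leaning outward, 62 mm at the top), upright and 40 mm over their outsides when the jaws hold 30 mm. Squeeze to 50 to 53 mm to carry the tongs open.
- tongs_jaws (a point): Point midway between the open jaws, 10 mm above the tongs' origin. Jaws: flat plates 24 mm wide (x), 25 mm tall, 57 mm apart inside at the lower end when open (66 mm over their outsides); closed on 30 mm they are upright and their lower end has sunk to 4 mm below the tongs' origin.
- tongs_arm_a (a joint): Closing angle of each tongs arm, rad (both move together): 0 open, 0.16 closed on a 30 mm thing, 0.28 fully closed (jaws about 10 mm apart). Sprung open: 4 N on each panel starts to close them, 8 N brings the jaws to 30 mm; a grip of 20 to 40 N holds the cap well.
- scale: Black pocket scale lying loose on the counter, 118 (x) by 68 (y) mm, top 16 mm above the counter, 0.16 kg. Origin: centre of the underside; z up. The cap stands on its weighing plate, 10 to 32 mm from the centre towards +x.
- cap: White moulded cap standing on the scale, the one to lift: upright cylinder 30 mm in diameter that tapers to a blunt cone at the top, 34 mm tall, 12 g; the straight part is the lower 17 mm. Origin: centre of its underside; z up.
- spare_cap: A second cap of the same shape, standing on the counter itself: leave it. Origin: centre of its underside.
- packet_a: Bystander: small dark card packet, 21 by 24 by 47 mm, upright on the counter. Origin: centre of its underside.
- packet_b: Bystander: small cream card packet, 21 by 24 by 53 mm, upright on the counter. Origin: centre of its underside.
- sticker_roll: Bystander: white roll of stickers, 62 mm across, 26 mm tall, lying at the front of the counter. Origin: centre of its underside.
- pen: Bystander: black pen, 136 mm long (y), lying at the front of the counter. Origin: centre of its underside.
- phone: Bystander: phone, 75 by 149 by 11 mm, lying at the front of the counter. Origin: centre of its underside.
Not all that is in view belongs to the job. Leave any green look-alike of the tongs alone. Leave any pink or turquoise look-alike of the cap alone.

How it is judged:
On the way, in this order (a step that is already met when the one before it is completed fails the run):
1. the tongs are out of the holder, held by the gripper (height (world z) of tongs above 0.065 m and contact force between the fingers and tongs above 1 N), for 0.2 s.
2. the jaws are closed on the cap (contact force between tongs and cap above 1 N and value of joint tongs_arm_a above 0.08 rad and contact force between the fingers and cap below 0.3 N), for 0.2 s.
At the end, for the whole second after the job is handed in: Still holding: the cap's underside over 11 cm above the counter, squeezed by the tongs (over 1 N, arms closed over 0.08 rad), upright within 0.35 rad, slower than 5 cm/s, untouched by the fingers, which hold the tongs (over 1 N); scale within 4 cm, bystanders within 3 cm of their start (all of step 2 and height (world z) of cap above 0.11 m and contact force between the fingers and tongs above 1 N and contact force between cap and scale below 0.05 N and angle between cap's own z axis and vertical below 0.35 rad and linear speed of cap below 0.05 m/s and distance of scale from where it was at the start of the episode below 0.04 m and distance of each of spare_cap, packet_a, packet_b, sticker_roll, pen, phone from where it was at the start of the episode below 0.03 m); the arm keeps its last pose, push and grip.
It fails at once if the gripper itself touches the cap (contact force between the fingers and cap above 0.3 N).
It fails at once if the scale is pushed away (distance of scale from where it was at the start of the episode above 0.04 m).
It fails at once if a bystander is disturbed (distance of any of spare_cap, packet_a, packet_b, sticker_roll, pen, phone from where it was at the start of the episode above 0.03 m).
It also fails if it takes over 38 s, if anything falls off the work surface, if the arm or the gripper's body presses on something with over 40 N, if the wrist force passes 120 N, or if a joint passes its speed limit or range.

## Working session

There is one attempt and no reset: what is moved stays moved. The work goes in short steps, each a Python script; the robot and the scene stay as the last script left them, time stands still between calls to the robot, and variables do not carry over. Pictures are saved under pics/ and viewed, at most 10 in all, crops included, and the job is handed in when it is done.

```bash
ls; mkdir -p pics
python3 - <<'E'
from cell import manip, cams
import cv2,numpy as np
s=manip.state();print(s['clock'],s['tool_pos'],s['tcp_rot'],s['gripper_width'])
for n in('scene','top'):
    c=cams.capture(n);cv2.imwrite(f'pics/{n}0.png',c['image']);np.savez(f'{n}0.npz',**c)
    print(n,c['position'],c['orientation'],c['intrinsics'])
E
```

```text
pics
0.0 [ 0.27976825 -0.61352616  0.23741315] [-3.06786899e+00 -6.66508422e-01  7.08637044e-04] 0.08828413871315613
scene [ 0.1636461  -0.41382805  0.89888125] [-2.30786623  0.8188729  -0.33447898] [[494.87787144   0.         265.57682655]
 [  0.         494.87787144 187.69009427]
 [  0.           0.           1.        ]]
top [0.42526277 0.09839178 1.24755829] [-2.16026125  2.14231833 -0.19882839] [[451.23897652   0.         259.42684138]
 [  0.         451.23897652 194.22843771]
 [  0.           0.           1.        ]]
```

View pics/scene0.png

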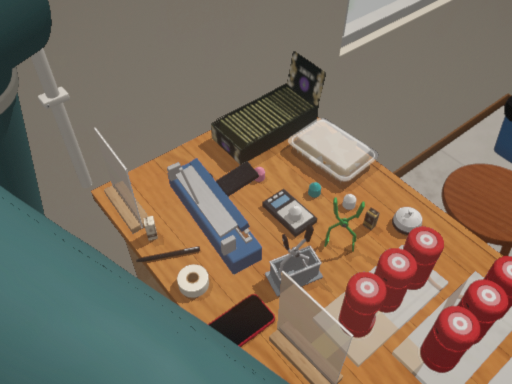

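View pics/top0.png

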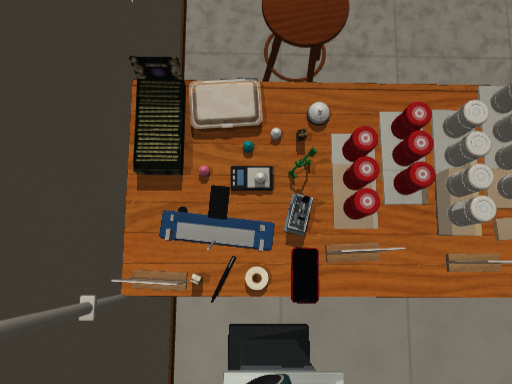

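The top view shows the holder with tongs at about (299,214), the scale at (252,178) with the cap at (260,178), and the green look-alike at (302,163). I'll zoom in on these and put coordinates on them.

```bash
cat > h.py <<'E'
import numpy as np,cv2
from scipy.spatial.transform import Rotation as R
def cloud(c):
    K=c['intrinsics'];z=c['z_map'];v,u=np.mgrid[:z.shape[0],:z.shape[1]]
    p=np.stack([(u-K[0,2])/K[0,0]*z,(v-K[1,2])/K[1,1]*z,z],-1)
    if 'T' in c: return p@c['T'][:3,:3].T+c['T'][:3,3]
    return p@R.from_rotvec(c['orientation']).as_matrix().T+c['position']
def ray(c,u,v,h):
    K=c['intrinsics'];d=np.array([(u-K[0,2])/K[0,0],(v-K[1,2])/K[1,1],1])
    M,o=(c['T'][:3,:3],c['T'][:3,3]) if 'T' in c else (R.from_rotvec(c['orientation']).as_matrix(),c['position'])
    d=M@d; return o+d*(h-o[2])/d[2]
def rect(pts): return cv2.minAreaRect((np.asarray(pts)[:,:2]*1000).astype(np.float32))
E
python3 - <<'E'
from h import *
t=dict(np.load('top0.npz'));s=dict(np.load('scene0.npz'))
for c,n,(a,b,e,f) in((t,'t',(225,335,125,245)),(s,'s',(245,385,170,300))):
    P=cloud(c)
    cv2.imwrite(f'pics/{n}crop.png',cv2.resize(c['image'][e:f,a:b],None,fx=4.5,fy=4.5,interpolation=cv2.INTER_CUBIC))
P=cloud(t)
for q in((252,178),(260,178),(299,214),(302,163),(276,133),(302,134),(249,146),(200,260),(360,205),(220,200),(320,240)):print(q,P[q[1],q[0]].round(3))
E
```

```text
(252, 178) [0.667 0.087 0.013]
(260, 178) [0.661 0.066 0.049]
(299, 214) [ 0.56  -0.036  0.079]
(302, 163) [ 0.695 -0.044  0.085]
(276, 133) [0.792 0.021 0.033]
(302, 134) [ 0.785 -0.049  0.05 ]
(249, 146) [0.753 0.096 0.037]
(200, 260) [0.441 0.226 0.003]
(360, 205) [ 0.577 -0.181  0.143]
(220, 200) [0.59  0.168 0.116]
(320, 240) [ 0.497 -0.102  0.002]
```

View pics/tcrop.png

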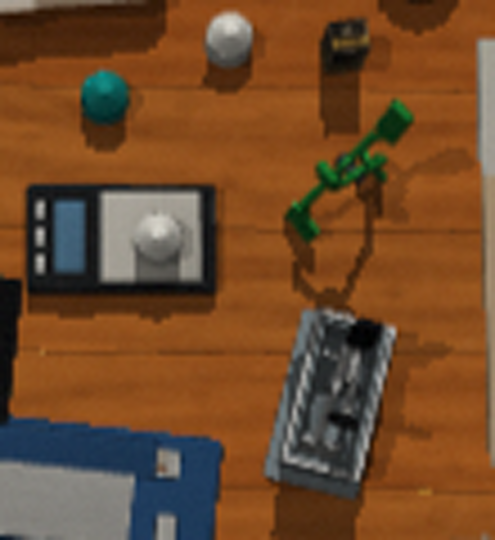

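View pics/scrop.png

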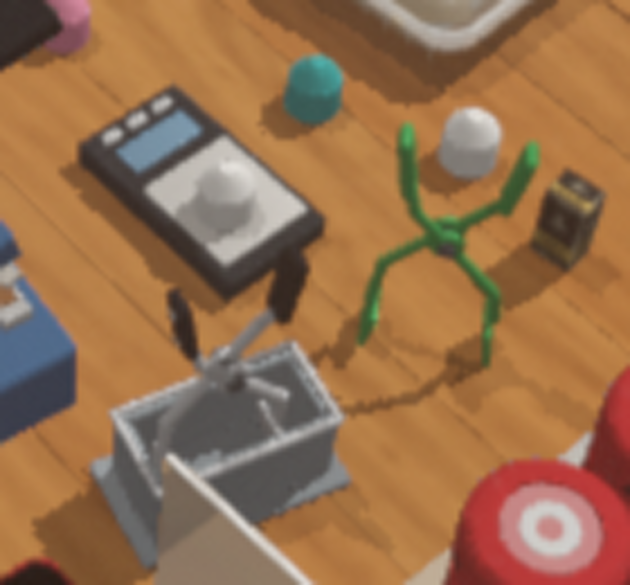

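The top crop shows the handles at about (365,333) and (345,415), in line with the holder's long side. The scene crop shows the black panels at about (182,322) and (290,285), and the cap at (226,190) on the plate. Next I'll measure heights and positions from both views.

Run:
```python
from h import *
for n in('top','scene'):
    c=dict(np.load(n+'0.npz'));P=cloud(c);I=c['image'].astype(int);ok=c['z_map']>0
    X,Y,Z=P[...,0],P[...,1],P[...,2]
    def show(l,m):
        if m.sum()<4: print(n,l,m.sum());return
        q=P[m];print(n,l,m.sum(),'med',np.median(q,0).round(4),'zrange',np.percentile(q[:,2],[5,95]).round(3),'rect',np.round(rect(q)[0],1),np.round(rect(q)[1],1),round(rect(q)[2],1))
    reg=ok&(abs(X-.56)<.08)&(abs(Y+.035)<.06)
    show('rim',reg&(Z>.042)&(Z<.06))
    hb=(reg&(Z>.105)&(I.max(-1)<75)&(Z<.17)).astype(np.uint8)
    k,L=cv2.connectedComponents(hb)
    for i in range(1,k): show('handle',L==i)
    show('green',ok&(I[...,1]>1.4*I[...,2])&(I[...,1]>1.4*I[...,0])&(abs(X-.69)<.1)&(abs(Y+.04)<.08))
    show('greentop',ok&(Z>.12)&(I[...,1]>1.4*I[...,2])&(I[...,1]>1.4*I[...,0])&(abs(X-.69)<.1)&(abs(Y+.04)<.08))
    sr=ok&(abs(X-.66)<.05)&(abs(Y-.07)<.08)
    show('scale',sr&(Z>.008)&(Z<.022)); show('cap',sr&(Z>.024)&(Z<.06)); show('captop',sr&(Z>.042)&(Z<.06))
    show('tall near holder',ok&(Z>.16)&(X>.4)&(X<.9)&(Y>-.3)&(Y<.25))
    m=cv2.connectedComponentsWithStats((ok&(Z>.09)&(X>.38)&(X<.9)&(Y>-.28)&(Y<.2)).astype(np.uint8))
    for i in range(1,m[0]):
        if m[2][i,4]>15: show('tall',m[1]==i)
```

```text
top rim 270 med [ 0.5635 -0.0389  0.0514] zrange [0.046 0.056] rect [567.8 -41.2] [49.2 94.7] 75.9
top handle 48 med [ 0.5891 -0.0438  0.1438] zrange [0.113 0.157] rect [588.4 -43.6] [15.6 17.6] 3.6
top handle 23 med [ 0.5415 -0.0321  0.1555] zrange [0.127 0.158] rect [542.3 -35.4] [12.9 19.9] 19.6
top green 156 med [ 0.6975 -0.0463  0.0914] zrange [0.013 0.152] rect [696.9 -44.1] [22.4 62.5] 39.2
top greentop 58 med [ 0.7096 -0.0608  0.1456] zrange [0.123 0.152] rect [697.2 -45.6] [13.7 59.9] 41.3
top scale 875 med [0.6682 0.0954 0.0174] zrange [0.013 0.021] rect [668.   88.3] [ 68.8 114.6] 0.6
top cap 104 med [0.6612 0.0658 0.0426] zrange [0.025 0.051] rect [664.5  66.3] [51.5 29.3] 8.3
top captop 56 med [0.663  0.0658 0.0463] zrange [0.042 0.052] rect [662.5  65.8] [21.3 24.4] 21.4
top tall near holder 162 med [ 0.4631 -0.1777  0.2197] zrange [0.168 0.224] rect [465.6 -34.9] [450.9  13. ] 89.6
top tall 1385 med [ 0.7146 -0.1932  0.144 ] zrange [0.101 0.148] rect [ 708.8 -198.5] [ 68.6 148.2] 89.4
top tall 75 med [ 0.7101 -0.0613  0.1271] zrange [0.092 0.152] rect [706.3 -55.6] [15
[... 1560 characters left out ...]
 med [0.5307 0.1565 0.0993] zrange [0.091 0.123] rect [545.7 133.5] [166.1 133.1] 0.2
scene tall 109 med [ 0.6827 -0.0322  0.1213] zrange [0.091 0.15 ] rect [687.8 -36. ] [15.4 32.5] 32.9
scene tall 108 med [ 0.7109 -0.0645  0.1284] zrange [0.093 0.15 ] rect [709.7 -59.6] [17.7 25.7] 42.5
scene tall 295 med [ 0.5739 -0.0408  0.1281] zrange [0.092 0.156] rect [568. -39.] [19.2 61. ] 76.4
scene tall 4223 med [ 0.6522 -0.2045  0.1432] zrange [0.1   0.146] rect [ 668.  -198.7] [ 67.4 229.4] 89.6
scene tall 86 med [0.4794 0.062  0.0937] zrange [0.091 0.096] rect [479.5  62.6] [11.8 30.2] 83.9
scene tall 3089 med [ 0.4645 -0.1928  0.1653] zrange [0.099 0.22 ] rect [ 464.8 -187.3] [  6.5 148.1] 2.4
```

Both views agree on these points:
- **Handles:** midpoint (0.567, -0.040), tops at 0.157, which matches 6 + 150 mm.
- **Rim:** 0.051.
- **Scale top:** 0.017.
- **Cap apex:** 0.051 at about (0.664, 0.065).
- **Clear sign:** 0.22 tall at x≈0.465, y<-0.11, so I'll travel above it.

Next I'll hover and check the tongs with the wrist camera.

```bash
cat >> h.py <<'E'
def down(a): return (R.from_euler('z',a,degrees=True)*R.from_euler('x',180,degrees=True)).as_rotvec()
def wrist(manip,cams):
    s=manip.state();c=cams.capture('wrist');T=np.eye(4);T[:3,:3]=R.from_rotvec(s['tcp_rot']).as_matrix();T[:3,3]=s['tool_pos']
    c['T']=T@c['T_tool_cam'];return c
E
python3 - <<'E'
from h import *
from cell import manip,cams,inverse_kinematics as ik
s=manip.state()
best=min((a for a in(76,-104) if ik([.567,-.04,.32],down(a)) is not None),key=lambda a:abs(ik([.567,-.04,.32],down(a))[5]))
print(best,ik([.567,-.04,.32],down(best)), ik([.66,.065,.25],down(best)))
manip.move_linear([s['tool_pos'][0],s['tool_pos'][1],.38],rate=.3)
manip.move_pose([.567,-.04,.38],down(best))
manip.move_linear([.567,-.04,.29],rate=.2)
c=wrist(manip,cams);np.savez('w0.npz',**c);cv2.imwrite('pics/w0.png',c['image'])
s=manip.state();print(s['clock'],s['tool_pos'],s['contact_force'])
P=cloud(c);I=c['image'].astype(int);X,Y,Z=P[...,0],P[...,1],P[...,2];ok=c['z_map']>0
reg=ok&(abs(X-.567)<.06)&(abs(Y+.04)<.05)
m=(reg&(Z>.118)&(Z<.17)&(I.max(-1)<85)).astype(np.uint8);k,L,S,_=cv2.connectedComponentsWithStats(m)
for i in range(1,k):
    if S[i,4]>20: q=P[L==i];print('h',S[i],np.median(q,0).round(4),np.percentile(q[:,2],[5,95]).round(3),[np.round(v,1) for v in rect(q)])
q=P[reg&(Z>.044)&(Z<.058)];print('rim',len(q),[np.round(v,1) for v in rect(q)],np.median(q[:,2]))
E
```

```text
76 [-1.14250545e-01  2.18455810e-02  1.73013605e+00 -4.44089210e-16
  1.38961102e+00  1.30095550e-01] [ 6.06138221e-02  2.35421102e-01  1.61829143e+00 -8.88178420e-16
  1.28788012e+00  3.04959917e-01]
3.6667 [ 0.56793716 -0.04038858  0.29167335] [ 0.41149583 -0.53255689 -0.45037449]
h [220 167  15  22 214] [ 0.5456 -0.0303  0.1495] [0.126 0.156] [array([544.7, -32. ]), array([13.4, 11.4]), np.float64(75.8)]
h [271 168  15  22 217] [ 0.5924 -0.0426  0.1481] [0.124 0.156] [array([592.1, -44.2]), array([14., 11.]), np.float64(71.7)]
rim 1085 [array([569.4, -40.8]), array([48.4, 94.9]), np.float64(76.0)] 0.05126298150898034
```

View pics/w0.png

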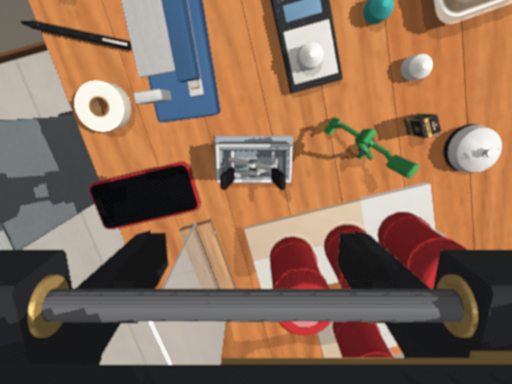

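The wrist view shows the handles upright at (226,175) and (280,176), matching the other views within 2 mm. Grip centre is (0.568, -0.039) with yaw -14°. Now I'll grip and lift.

Run:
```python
from h import *
from cell import manip,cams
c=dict(np.load('w0.npz'));P=cloud(c);Z=P[...,2]
q=P[(c['z_map']>0)&(abs(P[...,0]-.664)<.03)&(abs(P[...,1]-.065)<.03)&(Z>.041)&(Z<.06)];print('captop wrist',q.mean(0),[np.round(v,1) for v in rect(q)])
manip.move_linear([.568,-.039,.118],rate=.12)
s=manip.state();print(s['tool_pos'],s['contact_force'])
manip.set_gripper(.0515,force=25)
s=manip.state();print('grip',s['gripper_width'],s['grasp_force'],s['contact_force'])
if s['grasp_force']>1:
    manip.move_linear([.568,-.039,.24],rate=.08)
    manip.dwell(.3)
s=manip.state();print(s['clock'],s['tool_pos'],s['gripper_width'],s['grasp_force'],s['contact_force'])
c=cams.capture('scene');np.savez('scene1.npz',**c);cv2.imwrite('pics/scene1.png',c['image'][120:340,200:420])
```

```text
captop wrist [0.66545788 0.06547749 0.04543971] [array([665.9,  65.4]), array([24.1, 23.1]), np.float64(49.7)]
[ 0.56876623 -0.03907518  0.11898222] [-0.15508247 -0.1614904  -0.12014866]
grip 0.051649753568624515 12.780512887984514 [-0.63099176 -0.29290611 11.05599694]
7.9167 [ 0.56792704 -0.03899808  0.23979767] 0.05141154170968817 3.7085945019498467 [-0.20179323  0.7968945  -1.33314016]
```

View pics/scene1.png

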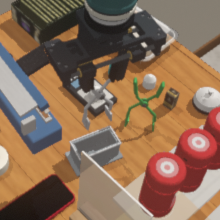

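The tongs are out of the holder and held, with jaws at crop (85,85) and (110,100). I'll measure where the jaws sit, then move to above the cap.

```bash
cat >> h.py <<'E'
def jaws(c,x,y,zt,tag=''):
    P=cloud(c);d=P-[x,y,0];a=np.radians(-14);u=d[...,0]*np.cos(a)+d[...,1]*np.sin(a);v=-d[...,0]*np.sin(a)+d[...,1]*np.cos(a);z=P[...,2]
    o=zt+.019-.131
    m=(c['z_map']>0)&(abs(u)<.06)&(abs(v)<.035)&(z>o-.02)&(z<o+.022)
    for l,k in(('-',m&(u<0)),('+',m&(u>0))):
        if k.sum()>3: print(tag,l,k.sum(),'u',np.percentile(u[k],[2,50,98]).round(4),'v',np.percentile(v[k],[2,50,98]).round(4),'z-o',(np.percentile(z[k],[1,50])-o).round(4))
E
python3 - <<'E'
from h import *
from cell import manip,cams
jaws(dict(np.load('scene1.npz')),.568,-.039,.24,'scene')
c=cams.capture('top');jaws(c,.568,-.039,.24,'top')
c=wrist(manip,cams);jaws(c,.568,-.039,.24,'wrist')
manip.move_linear([.664,.065,.24],rate=.12);manip.dwell(.2)
s=manip.state();print(s['clock'],s['tool_pos'],s['gripper_width'],s['grasp_force'])
c=cams.capture('scene');np.savez('scene2.npz',**c);cv2.imwrite('pics/scene2.png',cv2.resize(c['image'][120:280,220:380],None,fx=3.5,fy=3.5,interpolation=cv2.INTER_CUBIC));jaws(c,*s['tool_pos'],'scene2')
c=wrist(manip,cams);np.savez('w2.npz',**c);cv2.imwrite('pics/w2.png',c['image'])
E
```

```text
scene - 71 u [-0.0274 -0.0252 -0.0215] v [-0.0124 -0.0037  0.0112] z-o [-0.0023  0.0106]
scene + 65 u [0.0209 0.0229 0.0253] v [-0.0119 -0.0031  0.0095] z-o [-0.0025  0.0127]
wrist - 111 u [-0.0254 -0.0226 -0.0204] v [-0.0114  0.0072  0.0119] z-o [-0.0011  0.0203]
wrist + 140 u [0.0216 0.0231 0.0262] v [-0.0107  0.0047  0.0116] z-o [-0.001   0.0205]
9.6 [0.66377372 0.06447829 0.24026218] 0.05129228023990328 3.7083814200013876
scene2 - 59 u [-0.0267 -0.0248 -0.0215] v [-0.0122 -0.0037  0.0106] z-o [-0.0012  0.0084]
scene2 + 62 u [0.0215 0.023  0.0258] v [-0.0132 -0.0025  0.0115] z-o [-0.002   0.0115]
```

View pics/scene2.png

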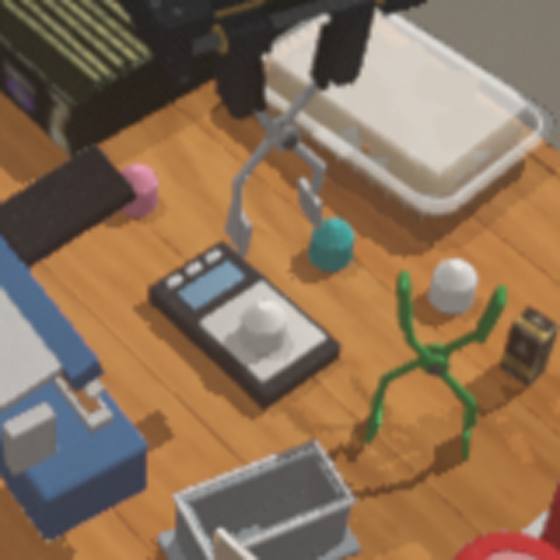

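View pics/w2.png

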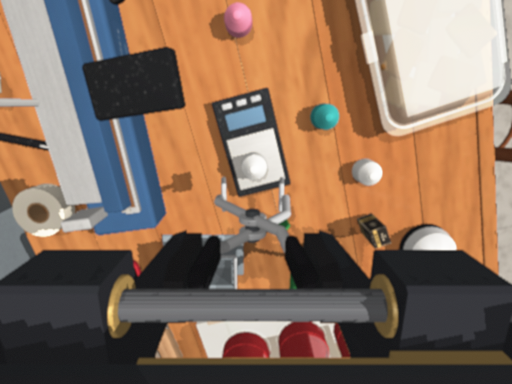

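The jaws are open, centred under the tool and upright, with the lower end within 2 mm of expected. The cap is at (255,167) in the wrist view and (264,325) in the scene crop. I'll refine its centre, then descend and close.

Run:
```python
from h import *
from cell import manip,cams
C=[]
for n in('scene2','w2'):
    c=dict(np.load(n+'.npz'));P=cloud(c);Z=P[...,2]
    m=(c['z_map']>0)&(abs(P[...,0]-.664)<.03)&(abs(P[...,1]-.065)<.03)&(Z>.042)&(Z<.06)
    q=P[m];g=rect(q);print(n,len(q),g[0],g[1],np.percentile(Z[m],98));C.append(g[0])
x,y=np.clip(np.mean(C,0)/1000,[.661,.062],[.667,.068]);print(x,y)
manip.move_linear([x,y,.24],rate=.05)
manip.move_linear([x,y,.17],rate=.1)
s=manip.state();print(s['tool_pos'],s['contact_force'])
manip.move_linear([x,y,.1365],rate=.05)
s=manip.state();print(s['clock'],s['tool_pos'],s['contact_force'],s['gripper_width'],s['grasp_force'])
c=wrist(manip,cams);cv2.imwrite('pics/w3.png',cv2.resize(c['image'][130:260,180:340],None,fx=3.5,fy=3.5,interpolation=cv2.INTER_CUBIC))
```

```text
scene2 60 (663.7022094726562, 64.2790298461914) (17.719762802124023, 24.23838996887207) 0.05180391894677944
w2 280 (666.406494140625, 66.268798828125) (21.066856384277344, 20.68246078491211) 0.050746499097796285
0.6650543518066406 0.0652739143371582
[0.66554973 0.06533216 0.17057633] [ 0.73127667  0.43370311 -1.25178921]
11.6167 [0.66521507 0.06526067 0.13655583] [ 0.48715922 -0.10962684 -1.01396625] 0.051403492366871195 3.7104724254459143
```

View pics/w3.png

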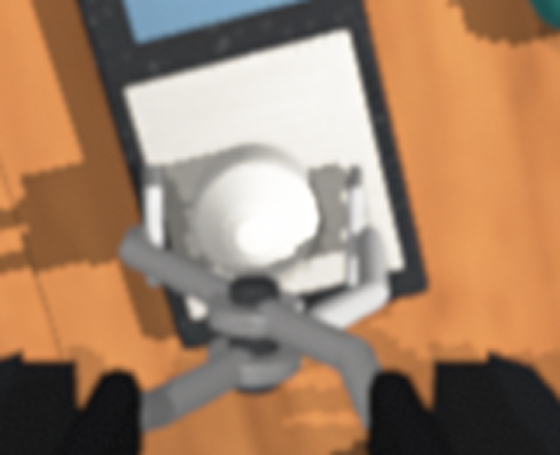

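The jaws at (155,210) and (353,215) straddle the cap at (255,210), centred and with no contact. Now I'll close and lift.

Run:
```python
from h import *
from cell import manip,cams
manip.set_gripper(.030,force=30);manip.dwell(.4)
s=manip.state();print('closed',s['clock'],s['gripper_width'],s['grasp_force'],s['contact_force'])
if s['gripper_width']>.036:
    x,y,_=s['tool_pos']
    manip.move_linear([x,y,.15],rate=.03)
    manip.move_linear([x,y,.30],rate=.08);manip.dwell(.5)
s=manip.state();print(s['clock'],s['tool_pos'],s['gripper_width'],s['grasp_force'],s['contact_force'])
c=cams.capture('scene');np.savez('scene4.npz',**c);a=cv2.resize(c['image'][60:280,200:420],None,fx=1.8,fy=1.8)
c=wrist(manip,cams);b=cv2.resize(c['image'][100:320,146:366],None,fx=1.8,fy=1.8)
cv2.imwrite('pics/s4.png',np.hstack([a,b]))
```

```text
closed 12.4167 0.038734893587720844 30.000669349101372 [-0.28637574 -0.2316612   3.98560377]
15.5417 [0.66543204 0.06530616 0.30002257] 0.038541172086534764 29.999730441486463 [ 0.11279108 -0.77968635 -1.54451742]
```

View pics/s4.png

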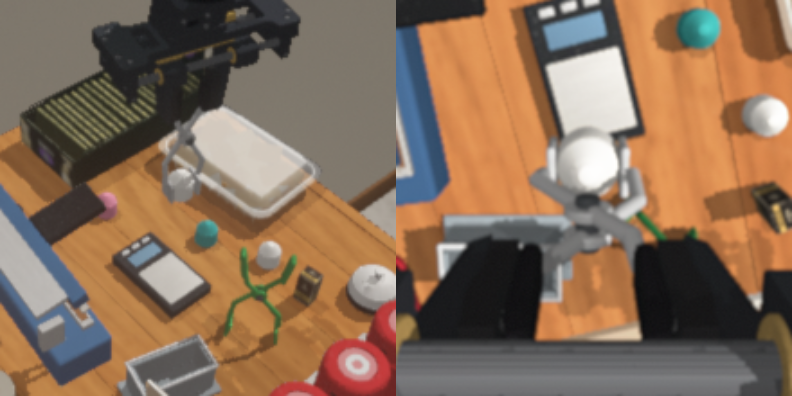

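The cap is upright between the jaws, at (182,185) in the left view and (587,160) in the right. Its underside is about 0.18 m up by my estimate. The scale and bystanders look unmoved, so I'm handing in.

```bash
python3 -c "
from cell import order
print(order.close_job())"
```

```text
the job is handed in; nothing more can be done
None
```

I handed the job in at about 15.5 s of the 38 s with the cap held upright in the tongs, its underside about 18 cm up (calculated from the lift) and the scale and other things apparently unmoved; no verdict came back.

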